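Seat a hub bearing with the two-stage palm button

TASK

The hub is waiting in the bearing press of this cycle workshop: work the press with its round palm button. Press the button down to its halfway stop, which brings the centring cone down, and keep it still there for about a second; then press it fully down to drive the bearing home, and let the button come all the way up again. Do not press the square pad, which belongs to another machine.

Things in the scene. Friction and masses are not known exactly. Their poses are not given: they have to be found in the camera images.
- palm_top (a point): Centre of the top of the button to press: black round cap, 56 mm across, nearly flat on top, on a steel stem and round collar on a grey pod (foot 94 x 94 mm) fastened to the bench, in any of the three places ahead of the robot. The point moves with the cap: 122 mm above the bench at rest, 110 mm at the halfway stop, 98 mm fully down. Press straight down with closed fingers; it springs back.
- palm_first (a joint): First stage of the round palm button: m of travel from rest (0) to the halfway stop (0.012). Takes about 2 N to start and 4 N to reach the stop.
- palm_second (a joint): Second stage of the round palm button: m of further travel from the halfway stop (0) to fully down (0.012). It starts to move only above about 11 N and takes about 14 N to reach its hard bottom stop, so a push of 5 to 9 N rests at the halfway stop.
- square_pad (a joint): Control not to be pressed: flat square black pad 50 x 50 mm on the same kind of grey pod, its top 104 mm above the bench, in another of the three places (the third holds a round open steel dish, 100 mm wide, 28 mm high). m of downward travel, 0 at rest, 0.010 fully down; takes 3 to 7 N.

How it is judged:
By the outcome, as a careful person would: the job done as asked, in the order asked, and still so for the second after the job is handed in, with the robot touching nothing.
It also fails if it takes over 32 s, if anything falls off the work surface, if the arm or the gripper's body presses on something with over 40 N, if the wrist force passes 120 N, or if a joint passes its speed limit or range.

ROBOT

A 6-joint arm with a two-finger parallel gripper is mounted at the origin on the work surface. World frame = base frame: x ahead of the robot, y to its left, z up, the work surface at z = 0. Lengths are in m, angles in rad, forces in N, time in s.
With the tool pointing down it reaches from about 0.375 to 0.9 m from the base axis. Payload 3.1 kg.
Tool frame: the origin (TCP) lies midway between the tips of the shut fingers; the grasp point (between the pads) lies grip_point_offset behind it (grip_point_offset is the distance from the TCP to the grasp point, in m); y points along the fingers, z is the direction in which the jaws open and shut, and the axes are right-handed (so a half turn about y gives the same grasp; the last joint's range is limited). The gripper opens to 87 mm and grips with 3 to 60 N. Pads are 19 mm wide; open, the fingers measure 117 mm over their backs; the gripper's body (75 mm by 190 mm) begins 51 mm behind the grasp point.
Start: joints at [1.149, 0.527, 1.433, -0, 1.181, -0.178], TCP at [0.15, 0.607, 0.223] pointing down, gripper open.
Joint ranges: [-3.08, 3.08], [-0.75, 2.2], [0.22, 2.44], [-1.43, 4.57], [0, 2.65], [-2.85, 2.85]. Speed limits (rad/s): [2.79, 2.79, 3.14, 3.14, 3.14, 3.14].

INTERFACE

Orientations are given as a unit quaternion [x, y, z, w].
In Python, from rig import * gives the robot as it stands.
- The arm moves only by the tool jog_arm, never from a script. Its argument "increments" is a list that holds one entry, the list of rows, each a list of 7 numbers: the turn, a rotation vector about the world's x, y, z in degrees, then the shift along the world's x, y, z in m, then the closure, from -1 (fully open) to 1 (shut), so that 0 is half open. In form: [[[rx, ry, rz, x, y, z, jaw], ...]]. A call has 1 to 8 rows; each row is the pose to reach, as a shift and turn from the pose measured when the call began; what a row does not reach only later rows make up. A row lasts 1/10 s, in which the tool goes at most 50 mm and 8.59 degrees, less where a joint would pass 70% of its speed; a pose out of reach is approached as far as the arm can. A call with a gripper value outside its range is refused whole. The fingers move at their own pace and stop on an object; "squeeze" is the grip in N (left out, the last holds). Time passes only in rows, so rows that repeat a pose let the fingers close. It gives the time, the measured TCP pose, the force and the opening at its end, in the units of the state.
- get_obs(): the state, without advancing time (a new reading comes with each control period).
- camera(name): name is "side" or "top" or "wrist"; returns the picture (400x640x3 uint8, red, green, blue); there is no depth.
- camera_info(name): a dict with "K" (3x3 intrinsics, pixels), "R" (3x3) and "t" (3): a world point X has camera coordinates R X + t. Camera axes: x right, y down, z forward; pixel columns grow to the right and rows downward; lengths in m; the calibration is good to about 2 mm. A picture is of the moment at which its call begins: read the wrist's pose just before it. camera_info takes no time and is no camera call; for the wrist camera it gives the pose at the moment of the call.
- hand_in(): hands the job in, once; it reports no verdict.
The state is a dict: "time": time; "q": joint angles; "joint_velocities": joint speeds; "joint_torque": joint torques, N m; "position": TCP position; "tool_rot": TCP orientation; "ft_force": force on the tool from outside, world axes, zero at the start; "moment": the same for the moment, N m; "grip_width": finger opening in m.
Only numpy, scipy, OpenCV 4.12 (cv2) and the standard library are available. Lean on these libraries where they do the work, as an engineer would, in place of code of your own. Each camera call takes 0.05 s, during which the arm holds its last target.

## Working session

There is one attempt and no reset: what is moved stays moved. The work goes in short steps, Python scripts to look and compute and a tool call to move; the robot and the scene stay as the last step left them, time stands still between calls to the robot, and variables do not carry over. Pictures are saved under pics/ and viewed, and the job is handed in when it is done.

Besides the shell and the picture viewer there is one more tool, called as name(argument=value, ...), one argument or row to a line, values as JSON. jog_arm: Moves the arm, as the interface text tells. Its arguments: {"type":"object","properties":{"increments":{"type":"array","items":{"type":"array","items":{"type":"array","items":{"type":"number"}}}},"squeeze":{"type":"number"}},"required":["increments"]}

```bash
mkdir -p pics; python3 - <<'E'
from rig import *
import cv2
o=get_obs(); print(o)
for n in ("top","side"):
    im=camera(n); cv2.imwrite(f"pics/{n}1.png",im[:,:,::-1]); print(n,camera_info(n))
E
```

```text
{'time': 0.0, 'q': array([ 1.14951480e+00,  5.28486174e-01,  1.43390398e+00, -3.68468436e-05,
        1.18140292e+00, -1.78465429e-01]), 'joint_velocities': array([0.00170868, 0.00103914, 0.00124545, 0.00100233, 0.00210879,
       0.00074934]), 'joint_torque': array([ 7.50502895e-04, -4.40044034e+01, -1.76594174e+01,  6.34429394e-02,
        5.82038832e-02, -1.86368438e-04]), 'position': array([0.14992652, 0.60598933, 0.22155882]), 'tool_rot': array([ 0.70264882, -0.08585104,  0.08541443, -0.7011552 ]), 'ft_force': array([ 0.07215847, -0.04827516, -0.87363604]), 'moment': array([-0.0134504 ,  0.01812189,  0.03677263]), 'grip_width': 0.08717166110792865}
top {'K': array([[443.6814995 ,   0.        , 318.73360354],
       [  0.        , 443.6814995 , 205.10750901],
       [  0.        ,   0.        ,   1.        ]]), 'R': array([[-0.00703942, -0.99992118,  0.01039581],
       [-0.98432363,  0.00509671, -0.17629807],
       [ 0.17623119, -0.01147388, -0.98428193]]), 't': array([0.04093924, 0.55124351, 0.90217392])}
side {'K': array([[406.36204598,   0.        , 316.87300592],
       [  0.        , 406.36204598, 195.71236678],
       [  0.        ,   0.        ,   1.        ]]), 'R': array([[ 0.98078311, -0.19394386, -0.02121952],
       [-0.141312  , -0.63117864, -0.76265617],
       [ 0.13451917,  0.75099887, -0.64645595]]), 't': array([-0.51703498,  0.15911967,  0.82309558])}
```

View pics/top1.png

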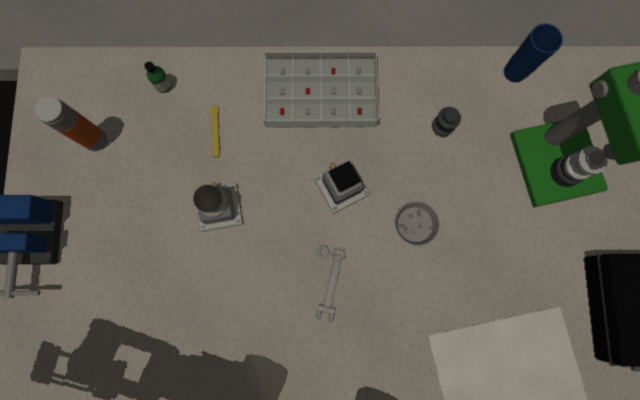

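View pics/side1.png

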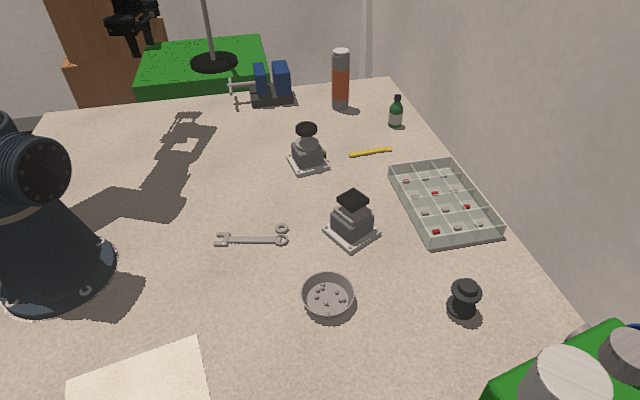

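The top view shows the round cap on its pod at about (208,197), the square pad at about (344,178) and the dish at (415,223). The side view has the round cap at about (306,129). I'll enlarge both.

```bash
python3 - <<'E'
import cv2,numpy as np
a=cv2.imread("pics/top1.png")[165:240,180:255]; b=cv2.imread("pics/side1.png")[110:185,275:350]
a=np.clip(a.astype(float)*1.8,0,255).astype('uint8')
cv2.imwrite("pics/crop.png",np.hstack([cv2.resize(x,(400,400),interpolation=cv2.INTER_CUBIC) for x in(a,b)]))
E
```

```text
(no output)
```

View pics/crop.png

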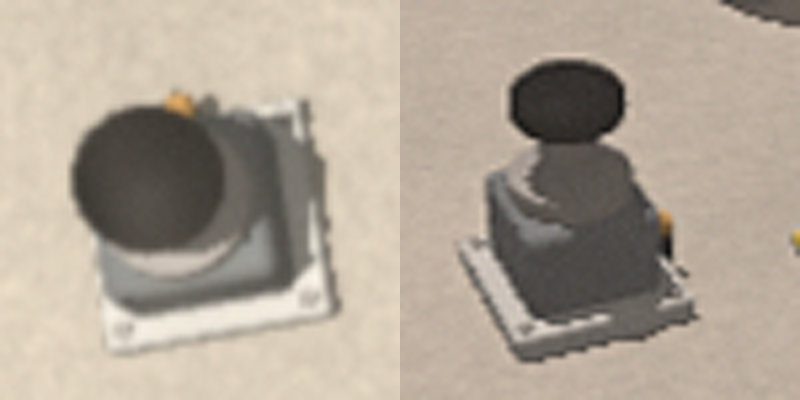

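The enlarged cap centres are at crop (149,178), which is top pixel (207.9,198.4), and at crop (167,100), which is side pixel (306.3,128.7). I'll triangulate and compare the height with 0.122.

```bash
python3 - <<'E'
from rig import *
import numpy as np
def ray(n,u,v):
    c=camera_info(n);d=c["R"].T@np.linalg.inv(c["K"])@[u,v,1];return -c["R"].T@c["t"],d/np.linalg.norm(d)
P=[ray("top",207.9,198.4),ray("side",306.3,128.7)]
for o,d in P: print(o+d*(0.120-o[2])/d[2])
A=np.vstack([np.eye(3)-np.outer(d,d) for o,d in P]);b=np.hstack([(np.eye(3)-np.outer(d,d))@o for o,d in P])
X=np.linalg.lstsq(A,b,rcond=None)[0];print(X)
for n,u,v,h in (("top",344,177,.104),):
    o,d=ray(n,u,v);print("pad",o+d*(h-o[2])/d[2])
from scipy.spatial.transform import Rotation as R
print(R.from_quat(get_obs()["tool_rot"]).as_matrix(), get_obs()['time'])
o=camera_info("top");print("diam", 28.3/443.7*0.9)
E
```

```text
[0.55335917 0.25779522 0.12      ]
[0.55176217 0.24601716 0.12      ]
[0.55441924 0.25978814 0.11175863]
pad [ 0.59961069 -0.01377503  0.104     ]
[[ 9.70660501e-01 -7.93766634e-04  2.40452827e-01]
 [-2.40453892e-01 -1.77618815e-03  9.70658937e-01]
 [-3.43387215e-04 -9.99998108e-01 -1.91493995e-03]] 0.1
diam 0.05740365111561867
```

The two views disagree by about 1 cm in y, and the triangulated height is 0.112 instead of 0.122. I'll close the fingers, move near the button and check with the wrist camera.

jog_arm(
  increments=[
    [[0,0,0,0.03,-0.03,0.02,1],[0,0,0,0.06,-0.055,0.04,1],[0,0,0,0.1,-0.09,0.05,1],[0,0,0,0.13,-0.12,0.06,1],[0,0,0,0.17,-0.15,0.06,1],[0,0,0,0.2,-0.18,0.06,1],[0,0,0,0.23,-0.21,0.06,1],[0,0,0,0.26,-0.24,0.06,1]],
  ],
  squeeze=20,
)

```text
time: 0.9
position: [0.4108, 0.3645, 0.2813]
tool_rot: [0.703, -0.086, 0.085, -0.701]
ft_force: [0.9, 0.8, -0.5]
grip_width: 0.0308
```

```bash
python3 - <<'E'
from rig import *
import cv2
o=get_obs(); print(o['position'],o['grip_width'],o['ft_force'])
print(camera_info("wrist"))
cv2.imwrite("pics/w1.png",camera("wrist")[:,:,::-1])
E
```

```text
[0.41076018 0.36447148 0.28133517] 0.030779181535105216 [ 0.85781875  0.78247144 -0.46620742]
{'K': array([[337.07654498,   0.        , 324.32413848],
       [  0.        , 337.07654498, 196.36956718],
       [  0.        ,   0.        ,   1.        ]]), 'R': array([[ 0.23929839,  0.97094346, -0.00225211],
       [ 0.92877699, -0.22822867,  0.29203592],
       [ 0.28303637, -0.07197543, -0.9564047 ]]), 't': array([-0.45258313, -0.35112895,  0.35903396])}
```

View pics/w1.png

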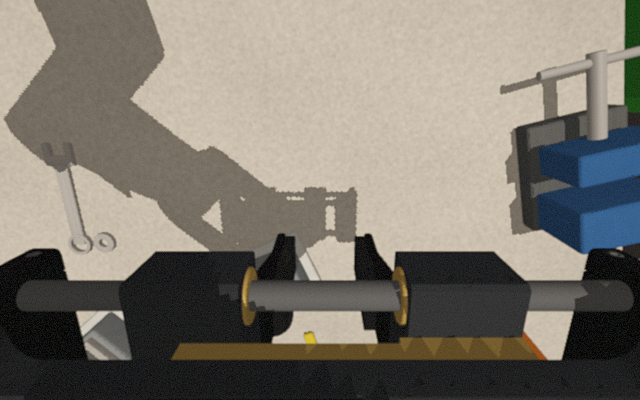

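The wrist camera looks at the ground on the robot's side of the tool, so the fingers hide the button here. I'll move past the button to look back at it.

jog_arm(
  increments=[
    [[0,0,0,0.03,-0.02,0,1],[0,0,0,0.07,-0.04,0,1],[0,0,0,0.1,-0.06,0,1],[0,0,0,0.13,-0.08,0,1],[0,0,0,0.17,-0.1,0,1],[0,0,0,0.19,-0.11,0,1],[0,0,0,0.19,-0.11,0,1],[0,0,0,0.19,-0.11,0,1]],
  ],
)

```text
time: 1.75
position: [0.6053, 0.2502, 0.2804]
tool_rot: [0.704, -0.087, 0.088, -0.7]
ft_force: [-0.5, 0.1, -0.7]
grip_width: 0.0005
```

```bash
python3 - <<'E'
from rig import *
import cv2,pickle
o=get_obs(); print(o['position'],o['grip_width'],o['ft_force'])
pickle.dump(camera_info("wrist"),open("w2.pkl","wb"))
cv2.imwrite("pics/w2.png",camera("wrist")[:,:,::-1])
E
```

```text
[0.60534646 0.25018995 0.28040389] 0.0005295055959437225 [-0.48777778  0.14241554 -0.71147704]
```

View pics/w2.png

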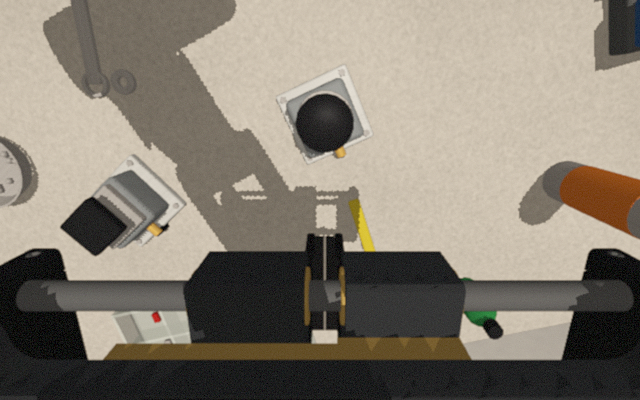

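The wrist view shows the black round cap centred at (325,123) with a radius of about 29 px. The square pad is well clear, at about (94,225).

```bash
python3 - <<'E'
from rig import *
import numpy as np,pickle,cv2
im=cv2.imread("pics/w2.png");g=im.max(2)
m=(g<45).astype('uint8');m[170:]=0;m[:,:270]=0;m[:,390:]=0
n,l,s,c=cv2.connectedComponentsWithStats(m);k=1+s[1:,4].argmax();print(s[k],c[k])
def ray(c,u,v):
    d=c["R"].T@np.linalg.inv(c["K"])@[u,v,1];return -c["R"].T@c["t"],d/np.linalg.norm(d)
cw=pickle.load(open("w2.pkl","rb"));u,v=s[k][0]+s[k][2]/2-.5,s[k][1]+s[k][3]/2-.5
o,d=ray(cw,u,v)
for h in(.11,.12,.122): print(h,o+d*(h-o[2])/d[2])
print("diam",(s[k][2])/337*(o[2]-.12))
P=[(o,d),ray(camera_info("top"),207.9,198.4),ray(camera_info("side"),306.3,128.5)]
for S in([0,1],[0,2],[0,1,2]):
    A=np.vstack([np.eye(3)-np.outer(P[i][1],P[i][1]) for i in S]);b=np.hstack([(np.eye(3)-np.outer(P[i][1],P[i][1]))@P[i][0] for i in S])
    print(S,np.linalg.lstsq(A,b,rcond=None)[0])
E
```

```text
[ 296   95   57   57 1959] [323.4532925  124.81674324]
0.11 [0.55422981 0.26276441 0.11      ]
0.12 [0.55341649 0.26303681 0.12      ]
0.122 [0.55325383 0.26309129 0.122     ]
diam 0.05474859721482014
[0, 1] [0.5556906  0.26219225 0.1033562 ]
[0, 2] [0.55427693 0.26276782 0.11044529]
[0, 1, 2] [0.55452996 0.2615435  0.11077032]
```

The wrist puts the cap at (0.554,0.263) and the top view at (0.553,0.258), with a diameter of about 55 mm against 56. I'll aim for (0.554,0.260).

jog_arm(
  increments=[
    [[0,0,0,-0.025,0.005,-0.03,1],[0,0,0,-0.051,0.01,-0.06,1],[0,0,0,-0.051,0.01,-0.09,1],[0,0,0,-0.051,0.01,-0.115,1],[0,0,0,-0.051,0.01,-0.135,1],[0,0,0,-0.051,0.01,-0.145,1],[0,0,0,-0.051,0.01,-0.145,1],[0,0,0,-0.051,0.01,-0.145,1]],
  ],
)

```text
time: 2.6
position: [0.5538, 0.2613, 0.1365]
tool_rot: [0.704, -0.086, 0.088, -0.7]
ft_force: [-0.7, -0.3, 0.5]
grip_width: 0.0006
```

```bash
python3 - <<'E'
from rig import *
import cv2
o=get_obs(); print(o['time'],o['position'],o['ft_force'])
a=camera("side")[60:220,220:420,::-1]; cv2.imwrite("pics/s2.png",cv2.resize(a,(750,600),interpolation=cv2.INTER_CUBIC))
E
```

```text
2.6 [0.5538155  0.26133586 0.1365106 ] [-0.70541729 -0.29275451  0.46921248]
```

View pics/s2.png

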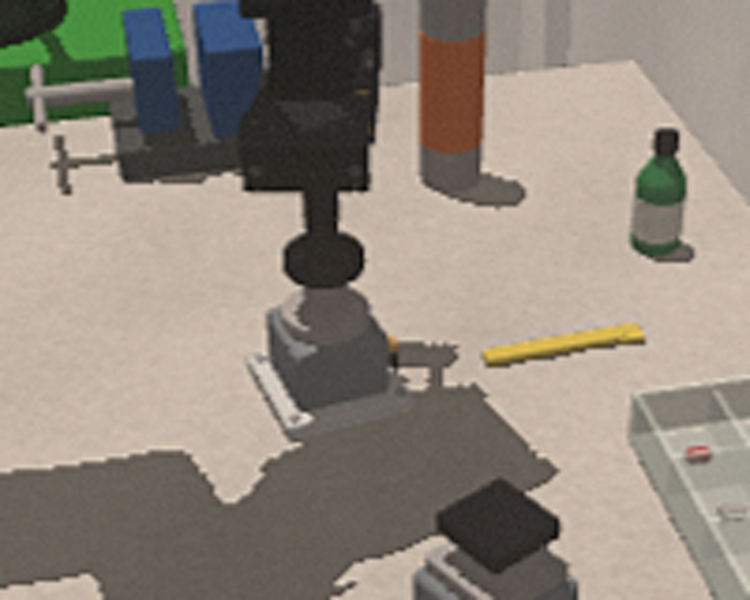

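The closed fingers at about (320,215) in the crop are over the cap at (322,258). I'll start the press.

jog_arm(
  increments=[
    [[0,0,0,0,-0.001,-0.005,1],[0,0,0,0,-0.001,-0.01,1],[0,0,0,0,-0.001,-0.014,1],[0,0,0,0,-0.001,-0.017,1],[0,0,0,0,-0.001,-0.019,1],[0,0,0,0,-0.001,-0.02,1],[0,0,0,0,-0.001,-0.02,1]],
  ],
)

```text
time: 3.35
position: [0.5544, 0.2602, 0.117]
tool_rot: [0.704, -0.085, 0.088, -0.7]
ft_force: [-0.7, 0.5, 2.1]
grip_width: 0.0002
```

jog_arm(
  increments=[
    [[0,0,0,0,0,-0.002,1],[0,0,0,0,0,-0.004,1],[0,0,0,0,0,-0.006,1],[0,0,0,0,0,-0.007,1],[0,0,0,0,0,-0.0075,1],[0,0,0,0,0,-0.0075,1]],
  ],
)

```text
time: 3.95
position: [0.5546, 0.2603, 0.1104]
tool_rot: [0.704, -0.085, 0.088, -0.7]
ft_force: [-2.0, -0.7, 8.3]
grip_width: 0.0007
```

It is at the halfway stop, with 8.3 N inside the 5–9 N band. I'll hold almost the same target, slightly eased.

jog_arm(
  increments=[
    [[0,0,0,0,0,-0.0007,1],[0,0,0,0,0,-0.0007,1],[0,0,0,0,0,-0.0007,1]],
  ],
)

```text
time: 4.25
position: [0.5546, 0.2603, 0.1104]
tool_rot: [0.704, -0.085, 0.088, -0.7]
ft_force: [-2.0, -1.2, 6.5]
grip_width: 0.0006
```

jog_arm(
  increments=[
    [[0,0,0,0,0,-0.0007,1],[0,0,0,0,0,-0.0007,1],[0,0,0,0,0,-0.0007,1],[0,0,0,0,0,-0.0007,1],[0,0,0,0,0,-0.0007,1],[0,0,0,0,0,-0.0007,1],[0,0,0,0,0,-0.0007,1],[0,0,0,0,0,-0.0007,1]],
  ],
)

```text
time: 5.05
position: [0.5546, 0.2603, 0.1104]
tool_rot: [0.704, -0.085, 0.088, -0.7]
ft_force: [-2.0, -0.1, 7.0]
grip_width: 0.0002
```

It was held still for over a second at 0.1104 and about 7 N. Now I'll press it fully down.

jog_arm(
  increments=[
    [[0,0,0,0,0,-0.004,1],[0,0,0,0,0,-0.007,1],[0,0,0,0,0,-0.01,1],[0,0,0,0,0,-0.013,1],[0,0,0,0,0,-0.015,1],[0,0,0,0,0,-0.015,1],[0,0,0,0,0,-0.015,1]],
  ],
)

```text
time: 5.75
position: [0.5548, 0.2604, 0.0982]
tool_rot: [0.703, -0.084, 0.089, -0.7]
ft_force: [-3.9, -1.6, 18.3]
grip_width: 0.0007
```

It has moved 12.2 mm and reads 18 N, so it is at the bottom stop. I'll push slightly more to be sure.

jog_arm(
  increments=[
    [[0,0,0,0,0,-0.004,1],[0,0,0,0,0,-0.004,1],[0,0,0,0,0,-0.004,1]],
  ],
)

```text
time: 6.05
position: [0.555, 0.2605, 0.0981]
tool_rot: [0.703, -0.084, 0.089, -0.7]
ft_force: [-5.8, -2.0, 24.3]
grip_width: 0.0007
```

The extra force produced no further travel, so this is the hard stop. Now I'll raise the tool.

jog_arm(
  increments=[
    [[0,0,0,0,0,0.005,1],[0,0,0,0,0,0.015,1],[0,0,0,0,0,0.03,1],[0,0,0,0,0,0.05,1],[0,0,0,0,0,0.08,1],[0,0,0,0,0,0.11,1],[0,0,0,0,0,0.12,1],[0,0,0,0,0,0.12,1]],
  ],
)

```text
time: 6.85
position: [0.5559, 0.2607, 0.2192]
tool_rot: [0.703, -0.083, 0.09, -0.701]
ft_force: [0.8, 0.5, 0.0]
grip_width: 0.0003
```

```bash
python3 - <<'E'
from rig import *
import cv2
o=get_obs(); print(o['time'],o['position'],o['ft_force'])
a=camera("side")[60:220,220:420,::-1]; cv2.imwrite("pics/s3.png",cv2.resize(a,(750,600),interpolation=cv2.INTER_CUBIC))
E
```

```text
6.85 [0.55588961 0.26072306 0.21923069] [0.75766169 0.46436729 0.02901359]
```

View pics/s3.png

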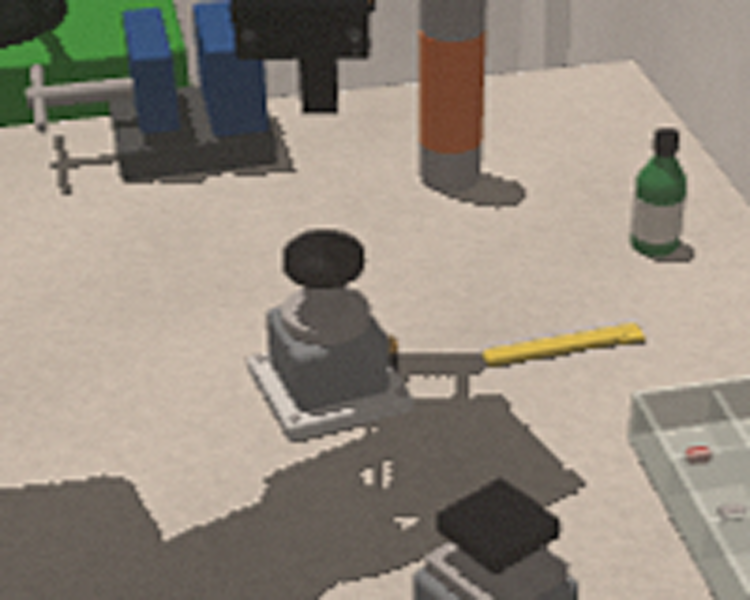

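The cap is back at (322,258), its rest position. The fingers are clear and the pad at (498,523) has not moved.

```bash
python3 - <<'E'
from rig import *
print(hand_in())
E
```

```text
the job is handed in; nothing more can be done
None
```

The round palm button was worked in the order asked, and I handed the job in at about 6.9 s of the 32 s allowed.

- **Halfway stop:** I pressed with closed fingers and held still for about 1.1 s, with the tool tip at 0.1104 m and 6.5–8.3 N.
- **Fully down:** The tip went to 0.098 m. Raising the push from 18 N to 24 N gave no further travel, so it was at the hard stop.
- **Release:** The tool lifted 0.12 m clear and read about 0 N vertically. In the last side picture the cap is back at its resting pixel position.
- **Square pad:** It was never approached, and it looks unmoved in the last picture.

**Disagreement in the measurements:** The camera views differed by up to about 17 mm in the button's y position when projected to cap height, and triangulating them gave a height of 0.103–0.112 m instead of 0.122 m. I used the wrist and top views, which agreed to about 5 mm. The side picture before the press showed the fingers over the cap, and the forces on contact matched the figures given. I did not look at the press itself (cone and bearing).

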